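Wind the lab lift up to the set mark

TASK

Take the loose crank from the bench, fit it fully home on the upright drive shaft of the lab lift by feel, without forcing it, and wind it clockwise (seen from above) until the orange pointer of the platform is level with the red rider on the scale. Do not wind past the rider, touch the lift itself only with the crank, and leave the other glassware and racks alone. Let go at the end and leave the crank sitting on the shaft.

Things in the scene. Friction and masses are not known exactly. Their poses are not given: they have to be found in the camera images.
- jack: Lab lift, bolted down: aluminium base plate 160 x 410 mm, 15 mm thick. Origin on the axis of the upright drive shaft at bench level; z up, y along the plate from the shaft to the platform. The shaft rises from a grey gear head 76 mm square, 38 mm high. A 330 mm mast at x -55, y 295 mm holds a probe over the platform's beaker
- platform (a point): centre of the top of the lift's platform (steel plate 130 x 120 x 8 mm, 190 mm along the base from the shaft), which carries a clipped glass beaker 55 mm high. Turning the shaft clockwise seen from above raises it 15 mm per turn; the shaft resists with about 0.2 N m at most and stays where it is left
- shaft_tip (a point): tip of the drive shaft, on its axis, 76 mm above the bench; fixed. The shaft is a round steel post 11 mm in diameter with a tapered tip, above a flat brass collar (48 mm wide, top 46 mm above the bench). This point's axes are those of the base; they do not turn with the shaft
- pin (a point): middle of the steel cross pin through the post: 6 mm thick, 37 mm long over both ends, level, its top 60 mm above the bench. The pin turns with the shaft and starts at any angle about the vertical; that angle is not measured (these axes are the base's): find it by eye or by feel
- pointer (a point): end of the orange pointer (10 mm wide, 3 mm thick) on the platform's edge, at mid thickness; rises with the platform
- mark (a point): the red rider's thin edge (3 mm thick, at mid thickness) on the white upright scale beside the pointer: the height to which the pointer is to come. The rider is stiff and set to another height each time
- crank: crank, 0.4 to 0.55 kg, standing loose on its hub. Origin: centre of the hub's underside; z up; +x points along the bar to the handle. Hub 42 mm square (sides along x and y), 60 mm high, blue on dark steel. Steel bar 16 mm wide along +x, 31 to 40 mm above the underside, to the handle 70 mm from the hub's axis; a brass counterweight 24 mm wide behind the hub, to x -50 mm
- crank_foot (a point): mouth of the hub's hole, at the centre of its underside. The hole is 34 mm deep: two crossed slots 9 mm wide, along the crank's x and y, with room in the middle for the post. At a wrong angle the hub rests on the cross pin, foot 60 mm above the bench; with a slot over the pin (any of four ways) it goes down 14 mm more, fully home on the collar, foot 46 mm above the bench
- crank_handle (a point): middle of the crank's red upright handle, 24 mm in diameter, 44 mm high, 63 mm above the hub's underside, 70 mm from its axis; it revolves freely on the bar, so a gripper can hold it and carry it round without turning
- pink_rack: pink tube rack, 75 x 130 x 36 mm, origin under its centre; leave alone
- yellow_rack: yellow tube rack, 75 x 130 x 36 mm, origin under its centre; leave alone
- beaker: empty glass beaker, 80 mm wide, 90 mm high, origin under its centre; leave alone
- wash_bottle: white wash bottle with red cap, 64 mm wide, 160 mm high, origin under its centre; leave alone

How it is judged:
By the outcome, as a careful person would: the job done as asked, in the order asked, and still so for the second after the job is handed in, with the robot touching nothing.
It also fails if it takes over 70 s, if anything falls off the work surface, if the arm or the gripper's body presses on something with over 40 N, if the wrist force passes 120 N, or if a joint passes its speed limit or range.

ROBOT

A 6-joint arm with a two-finger parallel gripper is mounted at the origin on the work surface. World frame = base frame: x ahead of the robot, y to its left, z up, the work surface at z = 0. Lengths are in m, angles in rad, forces in N, time in s.
With the tool pointing down it reaches from about 0.35 to 0.975 m from the base axis. Payload 4.9 kg.
Tool frame: the origin (TCP) lies at the very end of the fingers, on their centre line; the grasp point (between the pads) lies 19 mm behind it; z points along the fingers, y is the line along which they close (so a half turn about z gives the same grasp; the last joint's range is limited). The gripper opens to 85 mm and grips with 20 to 120 N. Pads are 22 mm wide; open, the fingers measure 114 mm over their backs; the gripper's body (76 mm by 85 mm) begins 54 mm behind the grasp point. The pads swing forward as they close: fully open they stand 13 mm farther back than shut.
Start: joints at [1.034, 0.053, 1.613, -0, 1.476, -0.119], TCP at [0.254, 0.571, 0.231] pointing down, gripper open.
Joint ranges: [-3.01, 3.01], [-1.01, 2.22], [0.06, 2.58], [-1.02, 4.17], [0.09, 2.62], [-3.14, 3.14]. Speed limits (rad/s): [2.57, 2.57, 3.14, 3.14, 3.14, 3.14].

INTERFACE

Orientations are given as a unit quaternion [w, x, y, z].
In Python, from plant import * gives the robot as it stands.
- The arm moves only by the tool jog_arm, never from a script. Its argument "moves" is a list that holds one entry, the list of rows, each a list of 7 numbers: the finger opening in cm, from 0 to 8.54, then the shift along the tool's x, y, z in cm, then the turn, a rotation vector about the tool's x, y, z in rad. A call has 1 to 20 rows; each row shifts and turns the commanded pose from where the row before left it, along the tool's axes as they then stand; what a row does not reach is not made up. A row lasts 1/12 s, in which the tool goes at most 41.7 mm and 7.16 degrees, less where a joint would pass 70% of its speed; a pose out of reach is approached as far as the arm can. A call is refused whole if a number of a shift passes 4.17 or a number of a turn 0.125, either way. A call with a gripper value outside its range is refused whole. The fingers move at their own pace and stop on an object; the grip force is fixed at half the most. Time passes only in rows, so rows that do not move let the fingers close. It gives the time, the measured TCP pose, the force, the opening and the grip force at its end, in the units of the state.
- state(): the state, without advancing time (a new reading comes with each control period).
- grab_frame(name): name is "scene" or "top" or "wrist"; returns a dict with "color" (384x512x3 uint8, blue, green, red), "depth" (384x512 float32, m along the optical axis (not along the pixel's ray), 0 where there is no reading), "fx", "fy", "cx", "cy" (pixels), "k1" (the pictures are not rectified: a ray, as slopes to the right and down, at radius r is drawn at 1 + k1 r^2 times it, then the intrinsics apply), "R" (3x3) and "t" (3): a world point X has camera coordinates R X + t. Camera axes: x right, y down, z forward; pixel columns grow to the right and rows downward; lengths in m; the calibration is good to about 2 mm. A picture is of the moment at which its call begins.
- job_done(): hands the job in; it is judged then, once.
Trained networks look in a picture, given as the dict that the camera call returned (one of the last four; its "shot" number tells which), for a name from the list of things; names that differ only in an ending like _2 or _b are one class to them, and where a whole thing is asked for, a point or a joint stands for the part that bears it (a point fixed in the world has none). Each returns a list of dicts, best first, with "p" (0 to 1); they miss things now and then, are a little off and sometimes report something else, mostly with a low value. They report only what shows in the picture. A call takes as long as a camera call.
- recognise(name, picture): "rect" ([centre column, centre row, width, height] in pixels, round what is visible of it).
- regions_of(name, picture): "pixels" (384x512 bool, what is visible of it) and "rect" ([centre column, centre row, width, height] in pixels, round what is visible of it).
The state is a dict: "time": time; "joint_pos": joint angles; "joint_vel": joint speeds; "joint_efforts": joint torques, N m; "tool_pos": TCP position; "tool_rot": TCP orientation; "contact_force": force on the tool from outside, world axes, zero at the start; "ft_torque": the same for the moment, N m; "gripper_width": opening from 0.0 (shut) to 1.0 (fully open); "grasp_force": force on a finger pad.
Only numpy, scipy, OpenCV 4.12 (cv2) and the standard library are available. Lean on these libraries where they do the work, as an engineer would, in place of code of your own. Each camera call takes 0.05 s, during which the arm holds its last target. There are 200 camera calls.

## Working session

There is one attempt and no reset: what is moved stays moved. The work goes in short steps, Python scripts to look and compute and a tool call to move; the robot and the scene stay as the last step left them, time stands still between calls to the robot, and variables do not carry over. Pictures are saved under pics/ and viewed, at most 10 in all, crops included, and the job is handed in when it is done.

Besides the shell and the picture viewer there is one more tool, called after ">>>" by a JSON object that holds its "name" and its "arguments", one argument or row to a line. jog_arm: Moves the arm, as the interface text tells. Its arguments: {"type":"object","properties":{"moves":{"type":"array"}},"required":["moves"]}

```bash
ls; mkdir -p pics
cat > h.py <<'E'
from plant import *
import numpy as np, cv2
def deproj(f,u,v,d):
    x=(u-f["cx"])/f["fx"]; y=(v-f["cy"])/f["fy"]
    rd=np.hypot(x,y); r=rd
    for _ in range(20): r=rd/(1+f["k1"]*r*r)
    s=np.where(rd>0,r/np.maximum(rd,1e-9),1)
    P=np.stack([x*s*d,y*s*d,d*np.ones_like(x)],-1)
    return (P-f["t"])@f["R"]
def cloud(f):
    v,u=np.mgrid[0:384,0:512].astype(float)
    P=deproj(f,u,v,f["depth"].astype(float)); P[f["depth"]<=0]=np.nan
    return P
def proj(f,X):
    c=f["R"]@np.asarray(X)+f["t"]; x,y=c[0]/c[2],c[1]/c[2]; k=1+f["k1"]*(x*x+y*y)
    return f["cx"]+f["fx"]*x*k, f["cy"]+f["fy"]*y*k
E
python3 - <<'E'
from h import *
s=state(); print({k:np.round(v,3).tolist() for k,v in s.items()})
ims=[]
for n in ("scene","top"):
    f=grab_frame(n); ims.append(f["color"]); P=cloud(f)
    print(n,np.round(-f["R"].T@f["t"],3),np.round(f["R"][2],2),f["fx"])
    for o in ("jack","platform","shaft_tip","pin","pointer","mark","crank","crank_handle","pink_rack","yellow_rack","beaker","wash_bottle"):
        try:
            r=regions_of(o,f)
        except Exception as e: print(o,e); continue
        for q in r[:2]:
            m=q["pixels"]; pts=P[m]; pts=pts[~np.isnan(pts[:,0])]
            print(o,round(q["p"],2),np.round(q["rect"]).tolist(),np.round(np.median(pts,0),3) if len(pts) else None,np.round(np.percentile(pts,[2,98],axis=0),3).tolist() if len(pts) else None)
    cv2.imwrite(f"pics/{n}0.png",cv2.resize(f["color"],None,fx=1.5,fy=1.5))
E
```

```text
pics
{'time': 0.0, 'joint_pos': [1.034, 0.053, 1.614, 0.0, 1.476, -0.119], 'joint_vel': [0.001, -0.002, 0.002, 0.0, -0.001, -0.002], 'joint_efforts': [0.0, -39.371, -37.016, -0.0, 0.007, 0.0], 'tool_pos': [0.253, 0.571, 0.23], 'tool_rot': [-0.0, 0.207, 0.978, -0.001], 'contact_force': [-0.037, -0.215, -0.394], 'ft_torque': [0.007, -0.011, 0.007], 'grasp_force': 0.0, 'gripper_width': 0.998}
scene [ 1.299 -0.522  1.095] [-0.59  0.34 -0.73] 471.01572946848097
jack 0.66 [332.0, 157.0, 134.0, 143.0] [0.555 0.223 0.023] [[0.456, 0.017, 0.005], [0.627, 0.41, 0.295]]
platform 0.72 [353.0, 167.0, 53.0, 46.0] [0.559 0.251 0.084] [[0.483, 0.21, 0.075], [0.613, 0.326, 0.137]]
shaft_tip 0.57 [332.0, 156.0, 137.0, 143.0] [0.554 0.224 0.023] [[0.451, 0.015, 0.003], [0.627, 0.41, 0.296]]
pin 0.81 [331.0, 156.0, 135.0, 148.0] [0.556 0.22  0.02 ] [[0.457, 0.015, 0.004], [0.628, 0.408, 0.295]]
pointer 0.68 [352.0, 168.0, 51.0, 37.0] [0.555 0.253 0.085] [[0.481, 0.21, 0.077], [0.609, 0.324, 0.138]]
crank 0.86 [194.0, 223.0, 35.0, 34.0] [ 0.479 -0.245  0.054] [[0.419, -0.268, 0.007], [0.541, -0.224, 0.08
[... 1456 characters left out ...]
02], [0.784, -0.109, 0.091]]
crank_handle 0.6 [309.0, 184.0, 7.0, 6.0] [ 0.529 -0.227  0.083] [[0.519, -0.237, 0.057], [0.539, -0.219, 0.088]]
pink_rack 0.96 [129.0, 261.0, 48.0, 34.0] [0.298 0.362 0.036] [[0.252, 0.301, 0.01], [0.341, 0.428, 0.044]]
yellow_rack 0.93 [332.0, 139.0, 43.0, 29.0] [ 0.683 -0.316  0.035] [[0.644, -0.38, 0.013], [0.724, -0.254, 0.043]]
beaker 0.78 [280.0, 120.0, 25.0, 27.0] [ 0.761 -0.145  0.037] [[0.71, -0.179, -0.003], [0.785, -0.109, 0.092]]
wash_bottle 0.73 [151.0, 181.0, 38.0, 50.0] [0.54  0.262 0.085] [[0.483, 0.212, 0.078], [0.61, 0.327, 0.139]]
wash_bottle 0.7 [383.0, 186.0, 30.0, 25.0] [ 0.516 -0.45   0.108] [[0.49, -0.479, 0.015], [0.547, -0.432, 0.162]]
```

Run:
```python
from h import *
f=grab_frame("scene")
c=f["color"]
a=cv2.resize(c[75:245,250:420],(600,600),interpolation=cv2.INTER_CUBIC)
cv2.imwrite("pics/s1.png",a)
f=grab_frame("top"); c=f["color"]
a=cv2.resize(c[140:230,70:250],(800,400),interpolation=cv2.INTER_CUBIC); b=cv2.resize(c[165:235,270:350],(228,200),interpolation=cv2.INTER_CUBIC)
o=np.zeros((600,800,3),np.uint8);o[:400]=a;o[400:,:228]=b
s=grab_frame("scene")["color"]; o[400:,300:567]=cv2.resize(s,(267,200))
cv2.imwrite("pics/t1.png",o)
```

```text
(no output)
```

View pics/s1.png

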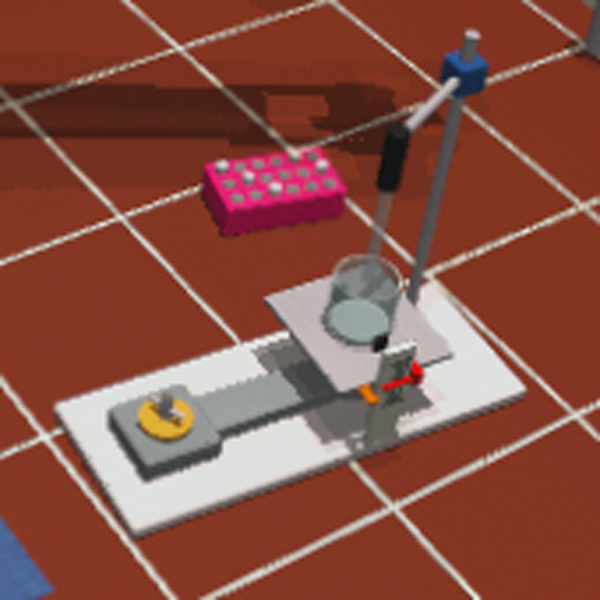

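View pics/t1.png

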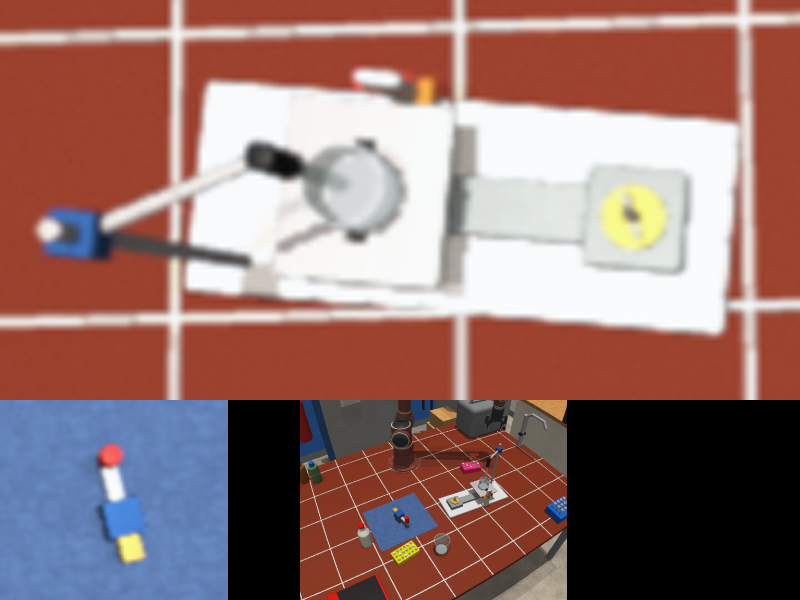

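The scene view shows the lift with its brass collar at crop (165,418), the orange pointer at (370,393) and the red rider at (405,380). The top view shows the shaft tip at crop (633,213), and the blue crank with its red handle.

```bash
cat >> h.py <<'E'
def col(f,name):
    h=cv2.cvtColor(f["color"],cv2.COLOR_BGR2HSV).astype(int); H,S,V=h[...,0],h[...,1],h[...,2]
    return {"red":((H<6)|(H>174))&(S>170)&(V>120),"orange":(H>=9)&(H<20)&(S>170)&(V>150),"blue":(H>98)&(H<118)&(S>150),"yellow":(H>=20)&(H<34)&(S>100)&(V>110)}[name]
def rpt(f,P,name,lo,hi):
    m=col(f,name)&np.all((P>lo)&(P<hi),-1); q=P[m]
    v,u=np.nonzero(m); print(name,m.sum(),"med",np.round(np.median(q,0),4).tolist(),"lo/hi",np.round(np.percentile(q,[3,97],0),4).tolist(),"px",u.mean().round(1),v.mean().round(1))
    return q
E
python3 - <<'E'
from h import *
for n in ("top","scene"):
    f=grab_frame(n);P=cloud(f);print(n)
    L=[.38,-.32,.03];U=[.58,-.18,.12]
    a=rpt(f,P,"red",[.38,-.32,.07],U); b=rpt(f,P,"blue",[.38,-.32,.05],U); rpt(f,P,"yellow",L,U)
    rpt(f,P,"yellow",[.45,.0,.03],[.65,.15,.1])
    # gear head top
    z=(P[...,2]>.03)&(P[...,2]<.052)&(P[...,1]>0.02)&(P[...,1]<.115)&(P[...,0]>.47)&(P[...,0]<.62); q=P[z]
    print("head",z.sum(),np.round(np.median(q,0),4),np.round(cv2.minAreaRect(q[:,:2].astype(np.float32)*1000),1) if 0 else cv2.minAreaRect((q[:,:2]*1000).astype(np.float32)))
    z=(P[...,2]>.008)&(P[...,2]<.022)&(P[...,1]>-.02)&(P[...,1]<.44)&(P[...,0]>.42)&(P[...,0]<.66)
    z=cv2.morphologyEx(z.astype(np.uint8),cv2.MORPH_OPEN,np.ones((3,3)))>0;q=P[z];print("plate",cv2.minAreaRect((q[:,:2]*1000).astype(np.float32)))
    for c in("orange","red"):
        try:rpt(f,P,c,[.56,.15,.02],[.7,.35,.2])
        except Exception as e:print(c,e)
    cp=-f["R"].T@f["t"]
E
```

```text
top
red 4 med [0.522, -0.2225, 0.079] lo/hi [[0.5199, -0.2263, 0.076], [0.5269, -0.2185, 0.0845]] px 306.5 186.2
blue 146 med [0.4608, -0.2437, 0.0589] lo/hi [[0.4445, -0.2628, 0.0546], [0.4796, -0.2245, 0.0639]] px 313.0 205.6
yellow 55 med [0.4252, -0.2498, 0.0549] lo/hi [[0.4153, -0.2616, 0.0426], [0.4378, -0.2402, 0.0593]] px 315.3 216.6
yellow 94 med [0.524, 0.0777, 0.0463] lo/hi [[0.5075, 0.0627, 0.0408], [0.5431, 0.1018, 0.0516]] px 212.3 188.6
head 472 [0.5249 0.0766 0.0389] ((525.8502197265625, 79.92567443847656), (73.35066223144531, 75.67469024658203), 84.16243743896484)
plate ((540.1465454101562, 216.56280517578125), (412.2496032714844, 160.27919006347656), 84.08744049072266)
orange 16 med [0.6192, 0.2262, 0.081] lo/hi [[0.6141, 0.2211, 0.0782], [0.6242, 0.2311, 0.0833]] px 165.5 159.5
red 1 med [0.6253, 0.2339, 0.0943] lo/hi [[0.6253, 0.2339, 0.0943], [0.6253, 0.2339, 0.0943]] px 162.0 157.0
scene
red 38 med [0.5307, -0.2298, 0.0829] lo/hi [[0.5209, -0.2388, 0.0792], [0.5394, -0.2223, 0.0855]] px 204.0 225.5
blue 178 med [0.4639, -0.2461, 0.0575] lo/hi [[0.4424, -0.2653, 0.0519], [0.4836, -0.2265, 0.0614]] px 189.9 217.5
yellow 40 med [0.425, -0.2537, 0.0539] lo/hi [[0.416, -0.2643, 0.0502], [0.4342, -0.2445, 0.0568]] px 181.8 210.3
yellow 102 med [0.5295, 0.0757, 0.0442] lo/hi [[0.5074, 0.061, 0.0387], [0.5466, 0.1022, 0.0484]] px 296.5 193.8
head 436 [0.5353 0.072  0.0373] ((525.8999633789062, 78.34355163574219), (78.0515365600586, 77.73147583007812), 84.08403015136719)
plate ((540.341796875, 215.25880432128906), (413.5509033203125, 166.32179260253906), 83.8988265991211)
orange 16 med [0.6146, 0.2276, 0.0795] lo/hi [[0.6064, 0.2196, 0.0765], [0.6235, 0.2321, 0.0831]] px 353.9 186.2
red 21 med [0.6237, 0.2552, 0.0951] lo/hi [[0.6182, 0.2368, 0.0878], [0.6288, 0.2709, 0.1006]] px 364.0 181.6
```

```bash
cat >> h.py <<'E'
from scipy.spatial.transform import Rotation as Rn
def pose():
    s=state(); q=s["tool_rot"]; return np.array(s["tool_pos"]),Rn.from_quat([q[1],q[2],q[3],q[0]])
def rows(target,yaw=None,n=None,start=None):
    """tool down; yaw = world direction (deg) of tool y, modulo 180 -> rows of shifts(cm), turn z"""
    p,R=start or pose(); M=R.as_matrix(); d=np.array(target)-p
    y0=np.degrees(np.arctan2(M[1,1],M[0,1])); dy=0 if yaw is None else (yaw-y0+90)%180-90
    m=n or int(max(np.ceil(np.linalg.norm(d)/.040),np.ceil(abs(dy)/7.0),1))
    w=-np.radians(dy)/m   # tool z is down
    print("y0",round(y0,1),"dyaw",round(dy,1),"n",m,"tilt",np.round(M[:,2],4).tolist())
    for i in range(m):
        Mi=M@Rn.from_rotvec([0,0,w*i]).as_matrix(); print(np.round(Mi.T@d/m*100,2).tolist(),round(w,4))
E
python3 - <<'E'
from h import *
f=grab_frame("wrist"); p,R=pose(); M=R.as_matrix()
c=-f["R"].T@f["t"]; print("cam in tool",np.round(M.T@(c-p),3),"axes in tool",np.round(M.T@f["R"].T,2).tolist(),f["fx"])
rows([.43,.06,.26],84)
E
```

```text
cam in tool [ 0.083 -0.    -0.143] axes in tool [[0.0, -0.95, -0.32], [1.0, 0.0, -0.0], [0.0, -0.32, 0.95]] 343.85451939081236
y0 66.1 dyaw 17.9 n 14 tilt [-0.0, 0.0, -1.0]
[-2.63, -2.83, -0.21] -0.0224
[-2.57, -2.88, -0.21] -0.0224
[-2.5, -2.94, -0.21] -0.0224
[-2.44, -3.0, -0.21] -0.0224
[-2.37, -3.05, -0.21] -0.0224
[-2.3, -3.1, -0.21] -0.0224
[-2.23, -3.15, -0.21] -0.0224
[-2.16, -3.2, -0.21] -0.0224
[-2.09, -3.25, -0.21] -0.0224
[-2.02, -3.3, -0.21] -0.0224
[-1.94, -3.34, -0.21] -0.0224
[-1.87, -3.38, -0.21] -0.0224
[-1.79, -3.42, -0.21] -0.0224
[-1.71, -3.46, -0.21] -0.0224
```

Run:
```python
from h import *
rows([.455,.115,.21],84)
```

```text
y0 66.1 dyaw 17.9 n 13 tilt [-0.0, 0.0, -1.0]
[-2.84, -2.58, 0.16] -0.0241
[-2.78, -2.65, 0.16] -0.0241
[-2.71, -2.71, 0.16] -0.0241
[-2.65, -2.78, 0.16] -0.0241
[-2.58, -2.84, 0.16] -0.0241
[-2.51, -2.9, 0.16] -0.0241
[-2.44, -2.96, 0.16] -0.0241
[-2.37, -3.02, 0.16] -0.0241
[-2.29, -3.07, 0.16] -0.0241
[-2.22, -3.13, 0.16] -0.0241
[-2.14, -3.18, 0.16] -0.0241
[-2.07, -3.23, 0.16] -0.0241
[-1.99, -3.28, 0.16] -0.0241
```

>>> {"name": "jog_arm", "arguments": {
  "moves": [
    [[8.54,-2.84,-2.58,0.16,0,0,-0.024],[8.54,-2.78,-2.65,0.16,0,0,-0.024],[8.54,-2.71,-2.71,0.16,0,0,-0.024],[8.54,-2.65,-2.78,0.16,0,0,-0.024],[8.54,-2.58,-2.84,0.16,0,0,-0.024],[8.54,-2.51,-2.9,0.16,0,0,-0.024],[8.54,-2.44,-2.96,0.16,0,0,-0.024],[8.54,-2.37,-3.02,0.16,0,0,-0.024],[8.54,-2.29,-3.07,0.16,0,0,-0.024],[8.54,-2.22,-3.13,0.16,0,0,-0.024],[8.54,-2.14,-3.18,0.16,0,0,-0.024],[8.54,-2.07,-3.23,0.16,0,0,-0.024],[8.54,-1.99,-3.28,0.16,0,0,-0.024],[8.54,0,0,0,0,0,0],[8.54,0,0,0,0,0,0]]
  ]
}}

```text
time: 2.85
tool_pos: [0.4554, 0.1133, 0.2105]
tool_rot: [-0.0, 0.055, 0.998, 0.0]
contact_force: [0.1, 0.6, -0.4]
gripper_width: 1.002
grasp_force: 0.0
```

Run:
```python
from h import *
f=grab_frame("wrist"); P=cloud(f); print(np.round(pose()[0],4))
rpt(f,P,"yellow",[.45,.0,.03],[.65,.15,.1])
for c in("orange","red"):
    rpt(f,P,c,[.56,.15,.02],[.7,.35,.2])
m=(P[...,2]>.052)&(P[...,2]<.09)&(np.hypot(P[...,0]-.526,P[...,1]-.079)<.03)
q=P[m];print(m.sum(),np.round(np.median(q,0),4));m2=m&(P[...,2]>.066);print("post",np.round(np.median(P[m2],0),4),P[m2][:,2].max())
u,v=proj(f,[.526,.079,.06]);u,v=int(u),int(v);print(u,v)
a=cv2.resize(f["color"][max(v-45,0):v+45,max(u-45,0):u+45],(400,400),interpolation=cv2.INTER_CUBIC)
o=np.zeros((600,800,3),np.uint8);o[:400,:400]=a
U,V=map(int,proj(f,[.62,.24,.09]));b=f["color"][max(V-40,0):V+40,max(U-40,0):U+40];print(U,V,b.shape)
o[:400,400:]=cv2.resize(b,(400,400),interpolation=cv2.INTER_CUBIC)
o[400:,:267]=cv2.resize(f["color"],(267,200));cv2.imwrite("pics/w1.png",o)
```

```text
[0.455  0.1145 0.2105]
yellow 1195 med [0.5224, 0.0851, 0.046] lo/hi [[0.5033, 0.0616, 0.0447], [0.5447, 0.1023, 0.0473]] px 232.0 237.6
  return _methods._mean(a, axis=axis, dtype=dtype,
  ret = um.true_divide(
Traceback (most recent call last):
  File "h.py", line 22, in rpt
    v,u=np.nonzero(m); print(name,m.sum(),"med",np.round(np.median(q,0),4).tolist(),"lo/hi",np.round(np.percentile(q,[3,97],0),4).tolist(),"px",u.mean().round(1),v.mean().round(1))
                                                                                                     ~~~~~~~~~~~~~^^^^^^^^^^^^
IndexError: index -1 is out of bounds for axis 0 with size 0
```

Run:
```python
from h import *
f=grab_frame("wrist"); P=cloud(f)
y=P[col(f,"yellow")&np.all((P>[.45,0,.03])&(P<[.65,.15,.1]),-1)]
print("collar circle",cv2.minEnclosingCircle((y[:,:2]*1000).astype(np.float32)))
m=(P[...,2]>.053)&(P[...,2]<.09)&(np.hypot(P[...,0]-.526,P[...,1]-.081)<.03)
q=P[m];print(m.sum(),np.round(np.median(q,0),4))
m2=m&(P[...,2]>.07);print("post",m2.sum(),np.round(np.median(P[m2],0),4),P[m2][:,2].max())
m3=m&(P[...,2]>.054)&(P[...,2]<.0625);r=P[m3];
print(cv2.minAreaRect((r[:,:2]*1000).astype(np.float32)),len(r))
a=cv2.resize(f["color"][190:285,185:280],(600,600),interpolation=cv2.INTER_CUBIC)
cv2.imwrite("pics/w1.png",a)
```

```text
collar circle ((526.8878173828125, 80.98088073730469), 25.998178482055664)
293 [0.5209 0.0825 0.0604]
post 59 [0.5225 0.083  0.0724] 0.0769277516516816
((524.0282592773438, 82.44766998291016), (36.18575668334961, 9.375856399536133), 22.863481521606445) 170
```

View pics/w1.png

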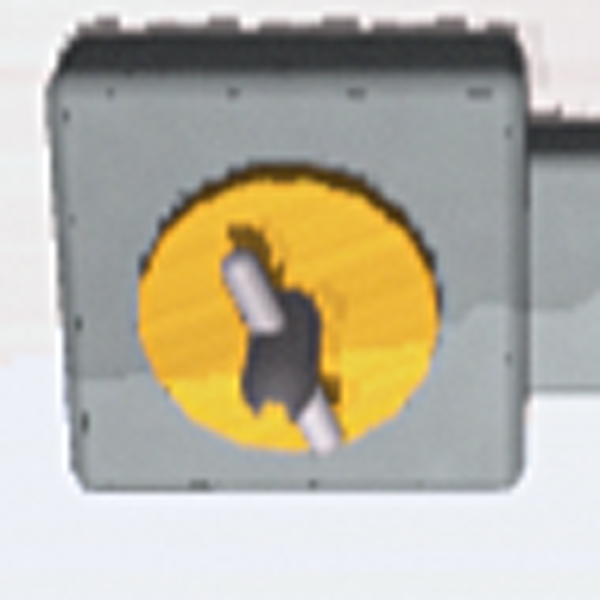

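```bash
cat >> h.py <<'E'
def onplane(f,u,v,z):
    a=deproj(f,np.array([u]),np.array([v]),1.)[0]; c=-f["R"].T@f["t"]; d=a-c; return c+d*(z-c[2])/d[2]
E
python3 - <<'E'
from h import *
f=grab_frame("wrist")
a=onplane(f,222.2-.2,230.0,.06);b=onplane(f,236.8,261.5,.058);print(a,b,(a+b)/2,np.linalg.norm(a-b),np.degrees(np.arctan2(*(a-b)[1::-1])))
# crank lies at ~(.463,-.244), hover with camera: tool y along crank y (13+90)
rows([.463,-.244,.21],103)
E
```

```text
[0.5066952  0.07837219 0.06      ] [0.54265828 0.08782444 0.058     ] [0.52467674 0.08309832 0.059     ] 0.037238263901407026 -165.27389066251308
y0 84.0 dyaw 19.0 n 9 tilt [-0.0, 0.0003, -1.0]
[-0.51, -3.97, 0.0] -0.0369
[-0.36, -3.98, 0.0] -0.0369
[-0.22, -3.99, 0.0] -0.0369
[-0.07, -4.0, 0.0] -0.0369
[0.08, -4.0, 0.0] -0.0369
[0.22, -3.99, 0.0] -0.0369
[0.37, -3.98, 0.0] -0.0369
[0.52, -3.96, 0.0] -0.0369
[0.66, -3.94, 0.0] -0.0369
```

Run:
```python
from h import *
f=grab_frame("wrist"); P=cloud(f)
m=col(f,"yellow")&np.all((P>[.49,.04,.03])&(P<[.57,.12,.1]),-1)
v,u=np.nonzero(m); h=cv2.convexHull(np.stack([u,v],1).astype(np.int32))[:,0]
X=np.array([onplane(f,float(a),float(b),.046)[:2] for a,b in h])
A=np.c_[2*X,np.ones(len(X))]; s=np.linalg.lstsq(A,(X**2).sum(1),rcond=None)[0]; print("collar",s[:2],np.sqrt(s[2]+s[:2]@s[:2]))
c=s[:2]
hsv=cv2.cvtColor(f["color"],cv2.COLOR_BGR2HSV)
g=(hsv[...,1]<60)&(hsv[...,2]>110)
V,U=np.mgrid[0:384,0:512]
Q=np.array([[*onplane(f,float(a),float(b),.0595)[:2]] for a,b in zip(U[g],V[g])]); r=np.hypot(*(Q-c).T); 
k=(r<.0195); Q=Q[k];r=r[k]; d=Q-c
print(len(Q)); 
for side in (d[:,0]<0,d[:,0]>0):
    print("side",side.sum(),Q[side].mean(0),np.degrees(np.arctan2(*(Q[side].mean(0)-c)[::-1])))
vx=cv2.fitLine(Q.astype(np.float32),cv2.DIST_HUBER,0,.001,.001).ravel();print(vx,np.degrees(np.arctan2(vx[1],vx[0])))
```

```text
collar [0.52459833 0.08200892] 0.023517819207883057
218
side 74 [0.51383169 0.07887061] -163.74942061118568
side 144 [0.53817966 0.08040394] -6.7396959351803
[0.98452175 0.1752626  0.5257278  0.08082438] 10.093939
```

>>> {"name": "jog_arm", "arguments": {
  "moves": [
    [[8.54,-0.51,-3.97,0,0,0,-0.037],[8.54,-0.36,-3.98,0,0,0,-0.037],[8.54,-0.22,-3.99,0,0,0,-0.037],[8.54,-0.07,-4.0,0,0,0,-0.037],[8.54,0.08,-4.0,0,0,0,-0.037],[8.54,0.22,-3.99,0,0,0,-0.037],[8.54,0.37,-3.98,0,0,0,-0.037],[8.54,0.52,-3.96,0,0,0,-0.037],[8.54,0.66,-3.94,0,0,0,-0.037],[8.54,0,0,0,0,0,0],[8.54,0,0,0,0,0,0]]
  ]
}}

```text
time: 3.97
tool_pos: [0.4634, -0.2452, 0.2104]
tool_rot: [-0.0, -0.113, 0.994, 0.0]
contact_force: [0.4, 0.3, -0.1]
gripper_width: 1.0
grasp_force: 0.0
```

Run:
```python
from h import *
f=grab_frame("wrist"); P=cloud(f); print(np.round(pose()[0],4))
L=[.38,-.32,.03];U=[.58,-.18,.12]
rpt(f,P,"red",[.38,-.32,.07],U); b=rpt(f,P,"blue",[.38,-.32,.053],U); rpt(f,P,"yellow",L,U)
print(cv2.minAreaRect((b[:,:2]*1000).astype(np.float32)))
cv2.imwrite("pics/w2.png",f["color"])
rows([.463,-.244,.031],103)
```

```text
[ 0.4634 -0.244   0.2103]
red 453 med [0.5275, -0.2302, 0.0849] lo/hi [[0.5183, -0.2397, 0.0834], [0.5379, -0.2205, 0.086]] px 255.2 253.0
blue 2141 med [0.4589, -0.2451, 0.06] lo/hi [[0.4391, -0.2653, 0.0585], [0.4796, -0.225, 0.0613]] px 256.1 168.3
yellow 566 med [0.4243, -0.2522, 0.0562] lo/hi [[0.4119, -0.2638, 0.0544], [0.4387, -0.2418, 0.0576]] px 257.0 127.6
((459.802734375, -244.83584594726562), (41.68449020385742, 41.58955383300781), 12.319069862365723)
y0 103.0 dyaw -0.0 n 5 tilt [-0.0003, 0.0009, -1.0]
[0.01, -0.0, 3.59] 0.0001
[0.01, -0.0, 3.59] 0.0001
[0.01, -0.0, 3.59] 0.0001
[0.01, -0.0, 3.59] 0.0001
[0.01, -0.0, 3.59] 0.0001
```

View pics/w2.png

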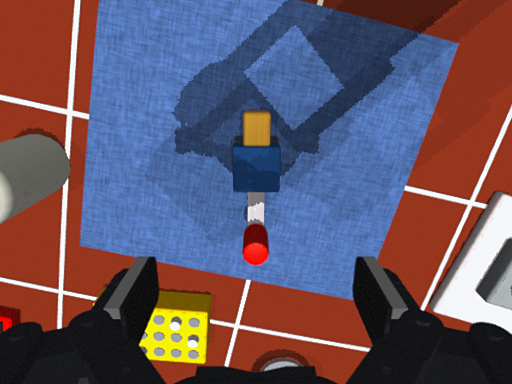

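The wrist view shows the crank upright in the image: hub (256,165), handle top (256,253), counterweight (257,128), so it is in line with the tool's x. I'll descend and grasp the hub.

>>> {"name": "jog_arm", "arguments": {
  "moves": [
    [[8.54,0.34,0,3.7,0,0,0],[8.54,0,0,3.7,0,0,0],[8.54,0,0,3.7,0,0,0],[8.54,0,0,3.7,0,0,0],[8.54,0,0,2.4,0,0,0],[8.54,0,0,1.2,0,0,0],[8.54,0,0,0,0,0,0],[3,0,0,0,0,0,0],[3,0,0,0,0,0,0],[3,0,0,0,0,0,0],[3,0,0,0,0,0,0],[3,0,0,0,0,0,0],[3,0,0,0,0,0,0]]
  ]
}}

```text
time: 5.1
tool_pos: [0.4615, -0.2463, 0.0291]
tool_rot: [0.002, -0.113, 0.994, -0.001]
contact_force: [-0.5, 2.4, 6.9]
gripper_width: 0.483
grasp_force: 62.9
```

Run:
```python
from h import *
s=state();print(s["gripper_width"],s["grasp_force"],s["contact_force"],s["tool_pos"])
```

```text
0.4825288321494701 62.850346459890716 [-0.48645331  2.37112209  6.92976514] [ 0.46145209 -0.24632253  0.02906708]
```

>>> {"name": "jog_arm", "arguments": {
  "moves": [
    [[3,0,0,-2,0,0,0],[3,0,0,-4,0,0,0],[3,0,0,-4,0,0,0],[3,0,0,-1,0,0,0],[3,0,0,0,0,0,0],[3,0,0,0,0,0,0]]
  ]
}}

```text
time: 5.6
tool_pos: [0.4594, -0.2453, 0.1358]
tool_rot: [-0.0, -0.113, 0.994, 0.0]
contact_force: [-0.1, 0.7, -5.4]
gripper_width: 0.481
grasp_force: 62.6
```

Run:
```python
from h import *
s=state();print(s["gripper_width"],np.round(s["contact_force"],1),np.round(s["ft_torque"],2))
f=grab_frame("wrist"); P=cloud(f); p,R=pose();M=R.as_matrix();print(p,np.round(M,3).tolist())
T=(P-p)@M
hsv=col(f,"blue")&np.all(abs(T-[0,0,0])<[.03,.03,.05],-1)
for n,k in (("blue",hsv),("red",col(f,"red")&(np.hypot(T[...,0],T[...,1])<.1)&(abs(T[...,2])<.07)),("yel",col(f,"yellow")&(np.hypot(T[...,0],T[...,1])<.1)&(abs(T[...,2])<.07))):
    q=T[k];
    if len(q): print(n,len(q),np.round(np.median(q,0),4),np.round(np.percentile(q,[3,97],0),4).tolist())
cv2.imwrite("pics/w3.png",f["color"])
rows([.5257,.0815,p[2]],103)
```

```text
0.48126783555987696 [-0.1  0.7 -5.4] [ 0.04  0.03 -0.03]
[ 0.45841642 -0.24460066  0.13400222] [[-0.974, -0.225, -0.003], [-0.225, 0.974, 0.002], [0.003, 0.003, -1.0]]
blue 10688 [ 0.0048 -0.0008 -0.0328] [[-0.0183, -0.0198, -0.0339], [0.0208, 0.0187, -0.0195]]
red 44 [ 0.0116  0.0399 -0.0583] [[-0.0119, -0.0576, -0.0681], [0.0125, 0.0556, -0.0466]]
yel 4057 [ 0.0386 -0.0001 -0.0288] [[0.0228, -0.0112, -0.0301], [0.0496, 0.0099, -0.0227]]
y0 103.0 dyaw -0.0 n 9 tilt [-0.0032, 0.0023, -1.0]
[-1.54, 3.36, 0.01] 0.0
[-1.54, 3.36, 0.01] 0.0
[-1.54, 3.36, 0.01] 0.0
[-1.54, 3.36, 0.01] 0.0
[-1.54, 3.36, 0.01] 0.0
[-1.54, 3.36, 0.01] 0.0
[-1.54, 3.36, 0.01] 0.0
[-1.54, 3.36, 0.01] 0.0
[-1.54, 3.36, 0.01] 0.0
```

View pics/w3.png

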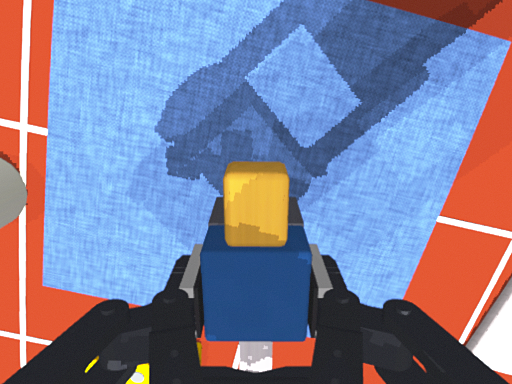

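The picture shows the hub held squarely between the pads with its top centre near (256,295). I'll carry it over the shaft.

>>> {"name": "jog_arm", "arguments": {
  "moves": [
    [[3,-1.55,3.36,0,0,0,0],[3,-1.55,3.36,0,0,0,0],[3,-1.55,3.36,0,0,0,0],[3,-1.55,3.36,0,0,0,0],[3,-1.55,3.36,0,0,0,0],[3,-1.55,3.36,0,0,0,0],[3,-1.55,3.36,0,0,0,0],[3,-1.55,3.36,0,0,0,0],[3,-1.6,3.4,0,0,0,0],[3,0,0,2,0,0,0],[3,0,0,0,0,0,0],[3,0,0,0,0,0,0]]
  ]
}}

```text
time: 6.65
tool_pos: [0.5246, 0.0813, 0.1118]
tool_rot: [-0.005, -0.114, 0.993, 0.0]
contact_force: [-0.4, -0.4, -5.8]
gripper_width: 0.481
grasp_force: 63.1
```

Run:
```python
from h import *
s=state();p,R=pose();print(p,np.round(R.as_matrix()[:,2],4),np.round(s["contact_force"],1),np.round(s["ft_torque"],2),np.round(s["joint_pos"],2))
rows([.5265,.082,p[2]],103)
f=grab_frame("top");P=cloud(f)
print(np.round(s["tool_pos"],4))
b=rpt(f,P,"blue",[.48,.03,.1],[.58,.13,.2])
f=grab_frame("scene");P=cloud(f);rpt(f,P,"blue",[.48,.03,.1],[.58,.13,.2])
```

```text
[0.52459326 0.08128858 0.11176573] [-9.3e-03 -5.0e-04 -1.0e+00] [-0.4 -0.4 -5.8] [-0.07 -0.01  0.01] [ 0.01 -0.06  1.93 -0.    1.28 -1.79]
y0 103.1 dyaw -0.1 n 1 tilt [-0.0093, -0.0005, -1.0]
[-0.2, 0.03, -0.0] 0.0013
[0.5246 0.0813 0.1118]
  return _methods._mean(a, axis=axis, dtype=dtype,
  ret = um.true_divide(
Traceback (most recent call last):
  File "h.py", line 22, in rpt
    v,u=np.nonzero(m); print(name,m.sum(),"med",np.round(np.median(q,0),4).tolist(),"lo/hi",np.round(np.percentile(q,[3,97],0),4).tolist(),"px",u.mean().round(1),v.mean().round(1))
                                                                                                     ~~~~~~~~~~~~~^^^^^^^^^^^^
IndexError: index -1 is out of bounds for axis 0 with size 0
```

>>> {"name": "jog_arm", "arguments": {
  "moves": [
    [[3,-0.1,0.03,0.3,0,0,0],[3,0,0,0.3,0,0,0],[3,0,0,0.3,0,0,0],[3,0,0,0.3,0,0,0],[3,0,0,0,0,0,0],[3,0,0,0,0,0,0]]
  ]
}}

```text
time: 7.2
tool_pos: [0.5288, 0.0813, 0.1043]
tool_rot: [-0.0, -0.113, 0.994, 0.0]
contact_force: [0.4, -0.8, -4.3]
gripper_width: 0.485
grasp_force: 63.2
```

```bash
cat > st.py <<'E'
from h import *
s=state();p,R=pose();M=R.as_matrix();print(np.round(p,4),"foot",round(p[2]-.026,4),"tilt",np.round(M[:,2],4),"yaw",round(np.degrees(np.arctan2(M[1,1],M[0,1])),1),"F",np.round(s["contact_force"],1),"T",np.round(s["ft_torque"],2),"Ft",np.round(M.T@s["contact_force"],1),s["time"])
E
python3 st.py
```

```text
[0.5288 0.0813 0.1043] foot 0.0783 tilt [-3.e-04  0.e+00 -1.e+00] yaw 103.0 F [ 0.4 -0.8 -4.3] T [ 0.05 -0.04  0.01] Ft [-0.2 -0.9  4.3] 7.2
```

>>> {"name": "jog_arm", "arguments": {
  "moves": [
    [[3,0.22,0,-0.2,0,0,0],[3,0,0,0,0,0,0],[3,0,0,0,0,0,0],[3,0,0,0,0,0,0]]
  ]
}}

```text
time: 7.53
tool_pos: [0.5269, 0.0811, 0.1068]
tool_rot: [0.0, -0.113, 0.994, -0.0]
contact_force: [0.6, 0.2, -4.3]
gripper_width: 0.484
grasp_force: 63.2
```

```bash
python3 st.py
```

```text
[0.5269 0.0811 0.1068] foot 0.0808 tilt [ 6.e-04 -0.e+00 -1.e+00] yaw 103.0 F [ 0.6  0.2 -4.3] T [ 0.03 -0.08 -0.02] Ft [-0.6  0.1  4.3] 7.5333
```

Free and centred. Now lowering gently onto the shaft.

>>> {"name": "jog_arm", "arguments": {
  "moves": [
    [[3,0.03,0.05,0.2,0,0,0],[3,0,0,0.2,0,0,0],[3,0,0,0.2,0,0,0],[3,0,0,0.2,0,0,0],[3,0,0,0,0,0,0],[3,0,0,0,0,0,0]]
  ]
}}

```text
time: 8.03
tool_pos: [0.5261, 0.0815, 0.0981]
tool_rot: [-0.0, -0.113, 0.994, 0.0]
contact_force: [0.3, -0.2, -4.3]
gripper_width: 0.479
grasp_force: 63.3
```

```bash
python3 st.py
```

```text
[0.5261 0.0815 0.0981] foot 0.0721 tilt [-7.e-04 -0.e+00 -1.e+00] yaw 103.0 F [ 0.3 -0.2 -4.3] T [-0.03 -0.04 -0.03] Ft [-0.3 -0.3  4.3] 8.0333
```

Foot below the tip height with no force; the post has entered the hole.

>>> {"name": "jog_arm", "arguments": {
  "moves": [
    [[3,0,0,0.2,0,0,0],[3,0,0,0.2,0,0,0],[3,0,0,0.2,0,0,0],[3,0,0,0.2,0,0,0],[3,0,0,0,0,0,0],[3,0,0,0,0,0,0]]
  ]
}}

```text
time: 8.53
tool_pos: [0.5262, 0.0815, 0.0902]
tool_rot: [-0.0, -0.113, 0.994, 0.0]
contact_force: [0.3, -0.8, -5.0]
gripper_width: 0.481
grasp_force: 63.3
```

```bash
python3 st.py
```

```text
[0.5262 0.0815 0.0902] foot 0.0642 tilt [-5.e-04 -0.e+00 -1.e+00] yaw 103.0 F [ 0.3 -0.8 -5. ] T [ 0.07 -0.01 -0.01] Ft [-0.1 -0.8  5. ] 8.5333
```

>>> {"name": "jog_arm", "arguments": {
  "moves": [
    [[3,0,0,0.15,0,0,0],[3,0,0,0.15,0,0,0],[3,0,0,0.15,0,0,0],[3,0,0,0.15,0,0,0],[3,0,0,0,0,0,0],[3,0,0,0,0,0,0]]
  ]
}}

```text
time: 9.03
tool_pos: [0.5262, 0.0815, 0.0843]
tool_rot: [-0.0, -0.113, 0.994, 0.0]
contact_force: [-0.4, 0.5, -5.2]
gripper_width: 0.482
grasp_force: 63.3
```

```bash
python3 st.py
```

```text
[0.5262 0.0815 0.0843] foot 0.0583 tilt [-4.e-04  0.e+00 -1.e+00] yaw 103.0 F [-0.4  0.5 -5.2] T [-0.01  0.01 -0.  ] Ft [0.3 0.5 5.2] 9.0333
```

>>> {"name": "jog_arm", "arguments": {
  "moves": [
    [[3,0,0,0.15,0,0,0],[3,0,0,0.15,0,0,0],[3,0,0,0.15,0,0,0],[3,0,0,0,0,0,0],[3,0,0,0,0,0,0]]
  ]
}}

```text
time: 9.45
tool_pos: [0.5262, 0.0815, 0.0798]
tool_rot: [-0.0, -0.113, 0.994, 0.0]
contact_force: [-0.0, 0.1, -5.2]
gripper_width: 0.487
grasp_force: 63.3
```

```bash
python3 st.py
```

```text
[0.5262 0.0815 0.0798] foot 0.0538 tilt [-4.e-04 -0.e+00 -1.e+00] yaw 103.0 F [-0.   0.1 -5.2] T [ 0.03 -0.03  0.  ] Ft [-0.   0.1  5.2] 9.45
```

Slot is over the pin. Continuing to the collar.

>>> {"name": "jog_arm", "arguments": {
  "moves": [
    [[3,0,0,0.15,0,0,0],[3,0,0,0.15,0,0,0],[3,0,0,0.15,0,0,0],[3,0,0,0.1,0,0,0],[3,0,0,0.1,0,0,0],[3,0,0,0,0,0,0],[3,0,0,0,0,0,0]]
  ]
}}

```text
time: 10.03
tool_pos: [0.5265, 0.0815, 0.0751]
tool_rot: [-0.0, -0.113, 0.994, -0.0]
contact_force: [-6.3, -0.0, 6.4]
gripper_width: 0.477
grasp_force: 64.6
```

```bash
python3 st.py
```

```text
[0.5265 0.0815 0.0751] foot 0.0491 tilt [-5.e-04 -2.e-04 -1.e+00] yaw 103.0 F [-6.3 -0.   6.4] T [-0.12  0.96 -0.07] Ft [ 6.1  1.4 -6.4] 10.0333
```

Contact at TCP 0.075; TCP was 0.029 above the foot at the grasp, so the foot is at 0.046 m and the crank is fully home. Releasing and rising.

>>> {"name": "jog_arm", "arguments": {
  "moves": [
    [[8.54,0,0,-0.1,0,0,0],[8.54,0,0,0,0,0,0],[8.54,0,0,0,0,0,0],[8.54,0,0,0,0,0,0],[8.54,0,0,-2,0,0,0],[8.54,0,0,-4,0,0,0],[8.54,0,0,-4,0,0,0],[8.54,0,0,0,0,0,0]]
  ]
}}

```text
time: 10.7
tool_pos: [0.5315, 0.0816, 0.1842]
tool_rot: [0.008, -0.113, 0.994, -0.001]
contact_force: [1.3, 0.1, 2.1]
gripper_width: 1.0
grasp_force: 0.0
```

```bash
python3 st.py
python3 - <<'E'
from h import *
f=grab_frame("top");P=cloud(f)
b=rpt(f,P,"blue",[.48,.03,.08],[.58,.13,.16]);rpt(f,P,"red",[.55,.03,.08],[.65,.2,.16])
f=grab_frame("wrist");P=cloud(f)
b=rpt(f,P,"blue",[.48,.03,.09],[.58,.13,.16]);rpt(f,P,"red",[.55,.03,.08],[.65,.2,.16])
p,R=pose()
# rows for -193 deg of yaw while moving to (.66,.15,.18); then helper convention w=+
M=R.as_matrix();y0=np.degrees(np.arctan2(M[1,1],M[0,1]));dy=-90-y0;n=28;w=-np.radians(dy)/n;d=(np.array([.66,.14,.18])-p)/n*100
print(w)
for i in range(n): print(np.round((M@Rn.from_rotvec([0,0,w*(i+0)]).as_matrix()).T@d,2).tolist(),end=" ")
E
```

```text
[0.5315 0.0816 0.1842] foot 0.1582 tilt [ 1.570e-02  3.000e-04 -9.999e-01] yaw 103.0 F [1.3 0.1 2.1] T [-0.04 -0.01 -0.  ] Ft [-1.3 -0.2 -2.1] 10.7
blue 5 med [0.5152, 0.0619, 0.1058] lo/hi [[0.5121, 0.0593, 0.1045], [0.5213, 0.0621, 0.1077]] px 216.2 189.8
  return _methods._mean(a, axis=axis, dtype=dtype,
  ret = um.true_divide(
Traceback (most recent call last):
  File "h.py", line 22, in rpt
    v,u=np.nonzero(m); print(name,m.sum(),"med",np.round(np.median(q,0),4).tolist(),"lo/hi",np.round(np.percentile(q,[3,97],0),4).tolist(),"px",u.mean().round(1),v.mean().round(1))
                                                                                                     ~~~~~~~~~~~~~^^^^^^^^^^^^
IndexError: index -1 is out of bounds for axis 0 with size 0
```

Make `rpt` robust and redo.

```bash
sed -i 's/    v,u=np.nonzero(m); print(name/    if not m.any(): print(name,"none"); return q\n&/' h.py; python3 st.py
python3 - <<'E'
from h import *
f=grab_frame("wrist");P=cloud(f)
b=rpt(f,P,"blue",[.48,.03,.09],[.58,.13,.16]);rpt(f,P,"red",[.55,.03,.08],[.65,.2,.16])
print(cv2.minAreaRect((b[:,:2]*1000).astype(np.float32)))
p,R=pose()
M=R.as_matrix();y0=np.degrees(np.arctan2(M[1,1],M[0,1]));dy=-90-y0;n=28;w=-np.radians(dy)/n;d=(np.array([.66,.14,.18])-p)/n*100
print(w)
for i in range(n): print(np.round((M@Rn.from_rotvec([0,0,w*(i+0)]).as_matrix()).T@d,2).tolist(),end=" ")
E
```

```text
[0.5301 0.0815 0.1808] foot 0.1548 tilt [ 1.150e-02  2.000e-04 -9.999e-01] yaw 103.0 F [ 0.4 -0.   0.3] T [-0.02  0.02 -0.03] Ft [-0.4 -0.1 -0.2] 10.75
blue 3571 med [0.5231, 0.0813, 0.1061] lo/hi [[0.5036, 0.0608, 0.1028], [0.5444, 0.1007, 0.1072]] px 256.9 192.8
red 744 med [0.5933, 0.0972, 0.131] lo/hi [[0.584, 0.0875, 0.1296], [0.6034, 0.1069, 0.1322]] px 256.6 305.8
((525.3235473632812, 81.51190185546875), (41.73041915893555, 41.276222229003906), 12.885244369506836)
0.12031552173691065
[-0.51, 0.1, -0.01] [-0.49, 0.16, -0.01] [-0.47, 0.22, -0.01] [-0.44, 0.27, -0.01] [-0.4, 0.32, -0.01] [-0.36, 0.37, -0.01] [-0.32, 0.41, -0.01] [-0.26, 0.44, -0.01] [-0.21, 0.47, -0.01] [-0.15, 0.49, -0.01] [-0.09, 0.51, -0.01] [-0.03, 0.51, -0.01] [0.03, 0.51, -0.01] [0.09, 0.51, -0.01] [0.15, 0.49, -0.01] [0.21, 0.47, -0.01] [0.27, 0.44, -0.01] [0.32, 0.41, -0.01] [0.36, 0.36, -0.01] [0.41, 0.32, -0.01] [0.44, 0.27, -0.01] [0.47, 0.21, -0.01] [0.49, 0.15, -0.01] [0.51, 0.09, -0.01] [0.51, 0.03, -0.01] [0.51, -0.03, -0.01] [0.51, -0.09, -0.01] [0.49, -0.15, -0.01]
```

>>> {"name": "jog_arm", "arguments": {
  "moves": [
    [[8.54,-0.51,0.1,0,0,0,0.12],[8.54,-0.49,0.16,0,0,0,0.12],[8.54,-0.47,0.22,0,0,0,0.12],[8.54,-0.44,0.27,0,0,0,0.12],[8.54,-0.4,0.32,0,0,0,0.12],[8.54,-0.36,0.37,0,0,0,0.12],[8.54,-0.32,0.41,0,0,0,0.12],[8.54,-0.26,0.44,0,0,0,0.12],[8.54,-0.21,0.47,0,0,0,0.12],[8.54,-0.15,0.49,0,0,0,0.12],[8.54,-0.09,0.51,0,0,0,0.12],[8.54,-0.03,0.51,0,0,0,0.12],[8.54,0.03,0.51,0,0,0,0.12],[8.54,0.09,0.51,0,0,0,0.12],[8.54,0.15,0.49,0,0,0,0.12],[8.54,0.21,0.47,0,0,0,0.12],[8.54,0.27,0.44,0,0,0,0.12],[8.54,0.32,0.41,0,0,0,0.12],[8.54,0.36,0.36,0,0,0,0.12],[8.54,0.41,0.32,0,0,0,0.12]]
  ]
}}

```text
time: 12.47
tool_pos: [0.6195, 0.1236, 0.1718]
tool_rot: [-0.001, 0.886, 0.463, -0.002]
contact_force: [0.7, 0.6, 0.3]
gripper_width: 0.999
grasp_force: 0.0
```

>>> {"name": "jog_arm", "arguments": {
  "moves": [
    [[8.54,0.44,0.27,0,0,0,0.12],[8.54,0.47,0.21,0,0,0,0.12],[8.54,0.49,0.15,0,0,0,0.12],[8.54,0.51,0.09,0,0,0,0.12],[8.54,0.51,0.03,0,0,0,0.12],[8.54,0.51,-0.03,0,0,0,0.12],[8.54,0.51,-0.09,0,0,0,0.12],[8.54,0.49,-0.15,0,0,0,0.12],[8.54,0,0,0,0,0,0],[8.54,0,0,0,0,0,0],[8.54,0,0,0,0,0,0]]
  ]
}}

```text
time: 13.38
tool_pos: [0.6571, 0.1405, 0.1731]
tool_rot: [0.0, 1.0, 0.006, -0.001]
contact_force: [0.7, -0.1, -0.5]
gripper_width: 1.002
grasp_force: 0.0
```

```bash
python3 st.py
python3 - <<'E'
from h import *
f=grab_frame("wrist");P=cloud(f)
for c in("orange","red"): rpt(f,P,c,[.58,.17,.02],[.7,.35,.2])
print(proj(f,[.62,.228,.08]),proj(f,[.624,.25,.095]))
cv2.imwrite("pics/w4.png",f["color"])
E
```

```text
[0.6571 0.1405 0.1731] foot 0.1471 tilt [-2.2e-03 -3.0e-04 -1.0e+00] yaw -89.4 F [ 0.7 -0.1 -0.5] T [-0.02 -0.03 -0.04] Ft [0.7 0.1 0.5] 13.3833
orange 317 med [0.6159, 0.2262, 0.082] lo/hi [[0.6061, 0.2213, 0.0806], [0.6253, 0.2311, 0.0832]] px 142.2 242.8
red 486 med [0.6253, 0.2594, 0.0945] lo/hi [[0.6187, 0.2344, 0.0928], [0.6301, 0.2714, 0.1012]] px 92.5 240.0
(np.float64(140.1036861946322), np.float64(236.64974147924931)) (np.float64(102.75821186641724), np.float64(240.5683939798576))
```

View pics/w4.png

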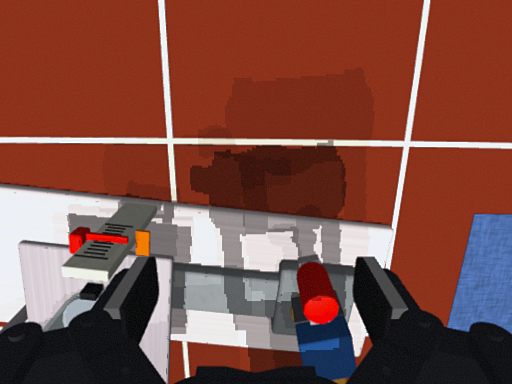

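The wrist view shows the orange pointer at (142,243), the rider's thin edge at (108–128,239) and its red knob at (78,240). Now for their exact heights.

```bash
cat > hd.py <<'E'
from h import *
def diff():
    f=grab_frame("wrist");P=cloud(f);v,u=np.mgrid[0:384,0:512]
    o=col(f,"orange")&np.all((P>[.58,.17,.05])&(P<[.7,.35,.2]),-1); o=cv2.erode(o.astype(np.uint8),np.ones((3,3)))>0
    r=col(f,"red")&np.all((P>[.58,.23,.05])&(P<[.7,.35,.2]),-1)
    zo=np.median(P[o][:,2]); Q=P[r]
    for lo in np.arange(.232,.274,.004):
        k=(Q[:,1]>lo)&(Q[:,1]<lo+.004)
        if k.any(): print("y",round(lo,3),k.sum(),"x",np.round(np.percentile(Q[k][:,0],[5,95]),4),"z",np.round(np.percentile(Q[k][:,2],[10,50,90]),4))
    print("pointer",o.sum(),np.round(np.median(P[o],0),4),"yrange",np.round(np.percentile(P[o][:,1],[2,98]),4))
    return zo
diff()
E
python3 hd.py
```

```text
y 0.232 32 x [0.6217 0.6266] z [0.0928 0.0938 0.0946]
y 0.236 34 x [0.6223 0.6266] z [0.0933 0.094  0.0945]
y 0.24 37 x [0.6225 0.6271] z [0.0932 0.0938 0.0946]
y 0.244 35 x [0.6232 0.6276] z [0.093  0.0937 0.0945]
y 0.248 36 x [0.6234 0.628 ] z [0.0936 0.094  0.0947]
y 0.252 39 x [0.6238 0.6287] z [0.093  0.0939 0.0949]
y 0.256 33 x [0.6242 0.6286] z [0.0934 0.094  0.0951]
y 0.26 52 x [0.6235 0.6294] z [0.093  0.0944 0.1   ]
y 0.264 82 x [0.6204 0.6303] z [0.0994 0.1002 0.1009]
y 0.268 96 x [0.6175 0.6304] z [0.0992 0.1002 0.1009]
y 0.272 6 x [0.6192 0.6236] z [0.0992 0.0994 0.1005]
pointer 234 [0.6155 0.2261 0.082 ] yrange [0.2216 0.2302]
```

Run:
```python
from h import *
p,R=pose();M=R.as_matrix();n=9;w=np.radians(60.6)/n;d=(np.array([.5938,.0972,.16])-p)/n*100;print(w)
for i in range(n): print(np.round((M@Rn.from_rotvec([0,0,w*i]).as_matrix()).T@d,2).tolist(),end=" ")
```

```text
0.11751883630095152
[-0.71, 0.47, 0.15] [-0.65, 0.55, 0.15] [-0.58, 0.63, 0.15] [-0.5, 0.69, 0.15] [-0.42, 0.74, 0.15] [-0.33, 0.79, 0.15] [-0.23, 0.82, 0.15] [-0.14, 0.84, 0.15] [-0.04, 0.85, 0.15]
```

>>> {"name": "jog_arm", "arguments": {
  "moves": [
    [[5,-0.71,0.47,0.15,0,0,0.1175],[5,-0.65,0.55,0.15,0,0,0.1175],[5,-0.58,0.63,0.15,0,0,0.1175],[5,-0.5,0.69,0.15,0,0,0.1175],[5,-0.42,0.74,0.15,0,0,0.1175],[5,-0.33,0.79,0.15,0,0,0.1175],[5,-0.23,0.82,0.15,0,0,0.1175],[5,-0.14,0.84,0.15,0,0,0.1175],[5,-0.04,0.85,0.15,0,0,0.1175],[5,0,0,0,0,0,0],[5,0,0,0,0,0,0],[5,0,0,0,0,0,0],[5,0,0,0,0,0,0]]
  ]
}}

```text
time: 14.57
tool_pos: [0.5948, 0.0978, 0.1613]
tool_rot: [-0.0, 0.866, -0.5, 0.0]
contact_force: [0.5, -1.1, -0.1]
gripper_width: 0.584
grasp_force: 0.0
```

```bash
python3 st.py
python3 - <<'E'
from h import *
f=grab_frame("wrist");P=cloud(f);rpt(f,P,"red",[.55,.03,.08],[.65,.16,.16]);b=rpt(f,P,"blue",[.48,.03,.09],[.58,.13,.16])
print(state()["gripper_width"]);rows([.594,.0972,.097],-150)
E
```

```text
[0.5948 0.0978 0.1613] foot 0.1353 tilt [ 6.e-04  1.e-04 -1.e+00] yaw -150.0 F [ 0.5 -1.1 -0.1] T [ 0.01  0.03 -0.01] Ft [1.2 0.2 0.1] 14.5667
red 1021 med [0.5947, 0.0962, 0.1311] lo/hi [[0.5855, 0.0875, 0.13], [0.6038, 0.1051, 0.1322]] px 255.8 228.0
blue 4074 med [0.5291, 0.077, 0.1062] lo/hi [[0.5077, 0.0591, 0.0925], [0.5495, 0.0965, 0.1074]] px 358.5 233.6
0.5852802481581204
y0 -150.0 dyaw -0.0 n 2 tilt [0.0004, 0.0001, -1.0]
[0.01, 0.05, 3.21] 0.0001
[0.01, 0.05, 3.21] 0.0001
```

>>> {"name": "jog_arm", "arguments": {
  "moves": [
    [[5,0,0,2.5,0,0,0],[5,0,0.05,2.5,0,0,0],[5,0,0,1.3,0,0,0],[5,0,0,0,0,0,0],[5,0,0,0,0,0,0],[1.5,0,0,0,0,0,0],[1.5,0,0,0,0,0,0],[1.5,0,0,0,0,0,0],[1.5,0,0,0,0,0,0],[1.5,0,0,0,0,0,0]]
  ]
}}

```text
time: 15.45
tool_pos: [0.5953, 0.0974, 0.1]
tool_rot: [-0.001, 0.866, -0.501, 0.002]
contact_force: [2.0, -0.6, 4.8]
gripper_width: 0.263
grasp_force: 58.6
```

```bash
python3 st.py
python3 - <<'E'
from h import *
print(state()["gripper_width"],state()["grasp_force"])
p,R=pose();M=R.as_matrix();c=np.array([.5257,.0815])
v=p[:2]-c;a0=np.degrees(np.arctan2(v[1],v[0]));print("r",np.hypot(*v),"a",a0)
prev=p[:2]
a0=12.9;X=lambda a:c+.07*np.array([np.cos(np.radians(a)),np.sin(np.radians(a))])
for i in range(1,49):
    d=X(a0-6*i)-X(a0-6*(i-1)); print(i,np.round((M.T@[*d,0])[:2]*100,2).tolist(),end=" ")
E
```

```text
[0.5953 0.0974 0.1   ] foot 0.074 tilt [ 3.6e-03  1.0e-04 -1.0e+00] yaw -150.1 F [ 2.  -0.6  4.8] T [-0.09 -0.01  0.02] Ft [ 1.5 -1.4 -4.8] 15.45
0.2631114776591675 58.55311453342438
r 0.07142008308723821 a 12.856994150141093
1 [0.69, 0.25] 2 [0.66, 0.32] 3 [0.62, 0.39] 4 [0.58, 0.45] 5 [0.53, 0.51] 6 [0.47, 0.56] 7 [0.41, 0.61] 8 [0.34, 0.65] 9 [0.27, 0.68] 10 [0.2, 0.7] 11 [0.13, 0.72] 12 [0.05, 0.73] 13 [-0.03, 0.73] 14 [-0.1, 0.73] 15 [-0.18, 0.71] 16 [-0.25, 0.69] 17 [-0.32, 0.66] 18 [-0.39, 0.62] 19 [-0.45, 0.58] 20 [-0.51, 0.53] 21 [-0.56, 0.47] 22 [-0.61, 0.41] 23 [-0.65, 0.34] 24 [-0.68, 0.27] 25 [-0.7, 0.2] 26 [-0.72, 0.13] 27 [-0.73, 0.05] 28 [-0.73, -0.03] 29 [-0.73, -0.1] 30 [-0.71, -0.18] 31 [-0.69, -0.25] 32 [-0.66, -0.32] 33 [-0.62, -0.39] 34 [-0.58, -0.45] 35 [-0.53, -0.51] 36 [-0.47, -0.56] 37 [-0.41, -0.61] 38 [-0.34, -0.65] 39 [-0.27, -0.68] 40 [-0.2, -0.7] 41 [-0.13, -0.72] 42 [-0.05, -0.73] 43 [0.03, -0.73] 44 [0.1, -0.73] 45 [0.18, -0.71] 46 [0.25, -0.69] 47 [0.32, -0.66] 48 [0.39, -0.62]
```

Handle gripped (22 mm reading). Winding the first 10 steps, then check the force.

>>> {"name": "jog_arm", "arguments": {
  "moves": [
    [[1.5,0.69,0.25,0,0,0,0],[1.5,0.66,0.32,0,0,0,0],[1.5,0.62,0.39,0,0,0,0],[1.5,0.58,0.45,0,0,0,0],[1.5,0.53,0.51,0,0,0,0],[1.5,0.47,0.56,0,0,0,0],[1.5,0.41,0.61,0,0,0,0],[1.5,0.34,0.65,0,0,0,0],[1.5,0.27,0.68,0,0,0,0],[1.5,0.2,0.7,0,0,0,0]]
  ]
}}

```text
time: 16.28
tool_pos: [0.5753, 0.03, 0.1]
tool_rot: [-0.001, 0.866, -0.501, 0.002]
contact_force: [2.5, 0.9, 4.7]
gripper_width: 0.265
grasp_force: 58.7
```

```bash
cat > rad.py <<'E'
from h import *
p,R=pose();v=p[:2]-[.5257,.0815];print("r",np.hypot(*v),"a",np.degrees(np.arctan2(v[1],v[0])),state()["gripper_width"])
E
python3 st.py;python3 rad.py
```

```text
[0.5753 0.03   0.1   ] foot 0.074 tilt [ 5.5e-03  2.0e-04 -1.0e+00] yaw -150.1 F [2.5 0.9 4.7] T [ 0.27 -0.43 -0.08] Ft [ 0.5 -2.6 -4.7] 16.2833
r 0.0714385913446851 a -46.08025505749327 0.26464596197343826
```

Tracks well with small forces. Continuing to about 210° in total.

>>> {"name": "jog_arm", "arguments": {
  "moves": [
    [[1.5,0.13,0.72,0,0,0,0],[1.5,0.05,0.73,0,0,0,0],[1.5,-0.03,0.73,0,0,0,0],[1.5,-0.1,0.73,0,0,0,0],[1.5,-0.18,0.71,0,0,0,0],[1.5,-0.25,0.69,0,0,0,0],[1.5,-0.32,0.66,0,0,0,0],[1.5,-0.39,0.62,0,0,0,0],[1.5,-0.45,0.58,0,0,0,0],[1.5,-0.51,0.53,0,0,0,0],[1.5,-0.56,0.47,0,0,0,0],[1.5,-0.61,0.41,0,0,0,0],[1.5,-0.65,0.34,0,0,0,0],[1.5,-0.68,0.27,0,0,0,0],[1.5,-0.7,0.2,0,0,0,0],[1.5,-0.72,0.13,0,0,0,0],[1.5,-0.73,0.05,0,0,0,0],[1.5,-0.73,-0.03,0,0,0,0],[1.5,-0.73,-0.1,0,0,0,0],[1.5,-0.71,-0.18,0,0,0,0]]
  ]
}}

```text
time: 17.95
tool_pos: [0.4568, 0.0647, 0.0999]
tool_rot: [0.002, 0.866, -0.501, 0.0]
contact_force: [-8.7, -4.5, 14.5]
gripper_width: 0.26
grasp_force: 59.8
```

```bash
python3 st.py;python3 rad.py;  python3 - <<'E'
from h import *
f=grab_frame("wrist");P=cloud(f)
for c in("orange","red"): rpt(f,P,c,[.58,.17,.05],[.7,.35,.2])
f=grab_frame("scene");P=cloud(f)
for c in("orange","red"): rpt(f,P,c,[.58,.17,.05],[.7,.35,.2])
E
```

```text
[0.4568 0.0647 0.0999] foot 0.0739 tilt [-0.0022 -0.004  -1.    ] yaw -150.1 F [-8.7 -4.5 14.5] T [-0.78  1.2   0.02] Ft [ -0.4   9.8 -14.5] 17.95
r 0.07088768329311539 a -166.29695490193558 0.26035481435933683
orange none
red none
orange 17 med [0.6167, 0.2251, 0.0871] lo/hi [[0.6055, 0.2198, 0.085], [0.626, 0.2323, 0.0903]] px 354.5 184.8
red 20 med [0.6255, 0.2535, 0.0929] lo/hi [[0.6191, 0.2328, 0.0905], [0.6306, 0.2708, 0.1011]] px 363.8 181.8
```

>>> {"name": "jog_arm", "arguments": {
  "moves": [
    [[1.5,-0.69,-0.25,0,0,0,0],[1.5,-0.66,-0.32,0,0,0,0],[1.5,-0.62,-0.39,0,0,0,0],[1.5,-0.58,-0.45,0,0,0,0],[1.5,-0.53,-0.51,0,0,0,0],[1.5,-0.47,-0.56,0,0,0,0],[1.5,-0.41,-0.61,0,0,0,0],[1.5,-0.34,-0.65,0,0,0,0],[1.5,-0.27,-0.68,0,0,0,0],[1.5,-0.2,-0.7,0,0,0,0],[1.5,-0.13,-0.72,0,0,0,0],[1.5,-0.05,-0.73,0,0,0,0],[1.5,0.03,-0.73,0,0,0,0],[1.5,0.1,-0.73,0,0,0,0],[1.5,0,0,0,0,0,0],[1.5,0,0,0,0,0,0]]
  ]
}}

```text
time: 19.38
tool_pos: [0.5043, 0.1495, 0.1001]
tool_rot: [-0.002, 0.866, -0.501, 0.0]
contact_force: [-1.2, 4.7, 8.7]
gripper_width: 0.266
grasp_force: 59.2
```

```bash
python3 st.py;python3 rad.py;  python3 - <<'E'
from h import *
f=grab_frame("wrist");P=cloud(f)
for c in("orange","red"): rpt(f,P,c,[.58,.17,.05],[.7,.35,.2])
print(proj(f,[.62,.226,.09]))
for i in range(3):
  f=grab_frame("scene");P=cloud(f)
  for c in("orange","red"): rpt(f,P,c,[.58,.17,.05],[.7,.35,.2])
E
```

```text
[0.5043 0.1495 0.1001] foot 0.0741 tilt [ 0.0026  0.0034 -1.    ] yaw -150.1 F [-1.2  4.7  8.7] T [ 0.81  0.15 -0.05] Ft [-4.7 -1.3 -8.7] 19.3833
r 0.07129060958658882 a 107.45290677095467 0.26614123794761807
orange 178 med [0.6087, 0.2263, 0.0928] lo/hi [[0.606, 0.2224, 0.0916], [0.6121, 0.2321, 0.0937]] px 4.7 273.7
red 2 med [0.6211, 0.233, 0.0574] lo/hi [[0.6209, 0.2325, 0.0555], [0.6213, 0.2335, 0.0594]] px 21.5 241.0
(np.float64(-11.93594304040326), np.float64(260.3200671563013))
orange 16 med [0.6177, 0.2241, 0.0915] lo/hi [[0.6063, 0.2203, 0.0889], [0.6257, 0.2299, 0.0952]] px 354.5 183.9
red 20 med [0.6248, 0.2534, 0.0942] lo/hi [[0.6174, 0.2345, 0.0883], [0.6306, 0.2716, 0.101]] px 363.8 181.8
orange 16 med [0.6157, 0.2251, 0.091] lo/hi [[0.6065, 0.2217, 0.0877], [0.6244, 0.2307, 0.0929]] px 354.5 183.9
red 20 med [0.6248, 0.2559, 0.0922] lo/hi [[0.6178, 0.235, 0.0888], [0.6293, 0.2711, 0.1005]] px 363.8 181.8
orange 16 med [0.616, 0.2255, 0.091] lo/hi [[0.6058, 0.2211, 0.088], [0.6244, 0.2295, 0.0951]] px 354.5 183.9
red 20 med [0.6251, 0.2547, 0.0942] lo/hi [[0.6172, 0.2346, 0.088], [0.63, 0.272, 0.0996]] px 363.8 181.8
```

>>> {"name": "jog_arm", "arguments": {
  "moves": [
    [[5,0,0,0,0,0,0],[5,0,0,0,0,0,0],[5,0,0,0,0,0,0],[5,0,0,-3,0,0,0],[5,0,0,-4,0,0,0],[5,0,0,-1,0,0,0],[5,2.5,-2.8,0,0,0,0],[5,2.5,-2.8,0,0,0,0],[5,2.5,-2.8,0,0,0,0],[5,2.5,-2.8,0,0,0,0],[5,0,0,0,0,0,0],[5,0,0,0,0,0,0],[5,0,0,0,0,0,0],[5,0,0,0,0,0,0]]
  ]
}}

```text
time: 20.75
tool_pos: [0.649, 0.1173, 0.1777]
tool_rot: [0.0, 0.866, -0.501, -0.0]
contact_force: [-0.4, 0.2, 0.4]
gripper_width: 0.586
grasp_force: 0.0
```

```bash
python3 st.py;python3 hd.py; python3 hd.py|tail -1
python3 - <<'E'
from h import *
f=grab_frame("wrist");P=cloud(f)
b=rpt(f,P,"blue",[.48,.03,.1],[.58,.13,.16]);rpt(f,P,"red",[.45,.03,.11],[.57,.18,.16])
U,V=map(int,proj(f,[.62,.235,.09]));print(U,V)
cv2.imwrite("pics/w5.png",np.vstack([cv2.resize(f["color"][max(V-45,0):V+45,max(U-60,0):U+60],(800,600),interpolation=cv2.INTER_CUBIC)]))
E
```

```text
[0.649  0.1173 0.1777] foot 0.1517 tilt [-9.e-04 -0.e+00 -1.e+00] yaw -150.1 F [-0.4  0.2  0.4] T [0.03 0.04 0.03] Ft [-0.4  0.3 -0.4] 20.75
y 0.232 26 x [0.6216 0.6265] z [0.0925 0.094  0.0945]
y 0.236 24 x [0.6221 0.6268] z [0.093  0.0939 0.0945]
y 0.24 27 x [0.6222 0.627 ] z [0.0928 0.0937 0.0939]
y 0.244 24 x [0.6229 0.6276] z [0.0934 0.0938 0.0946]
y 0.248 24 x [0.6236 0.6275] z [0.0929 0.0937 0.0946]
y 0.252 28 x [0.624  0.6281] z [0.0936 0.094  0.0954]
y 0.256 20 x [0.6242 0.6284] z [0.0934 0.0939 0.0943]
y 0.26 23 x [0.6243 0.6287] z [0.0923 0.0937 0.0947]
y 0.264 5 x [0.623  0.6241] z [0.0981 0.0994 0.1   ]
pointer 160 [0.6152 0.2259 0.093 ] yrange [0.2222 0.2302]
pointer 172 [0.6157 0.2261 0.093 ] yrange [0.2217 0.2303]
blue 3220 med [0.5279, 0.0812, 0.1064] lo/hi [[0.5059, 0.0611, 0.1021], [0.5482, 0.1027, 0.1076]] px 429.2 242.1
red none
214 327
```

View pics/w5.png

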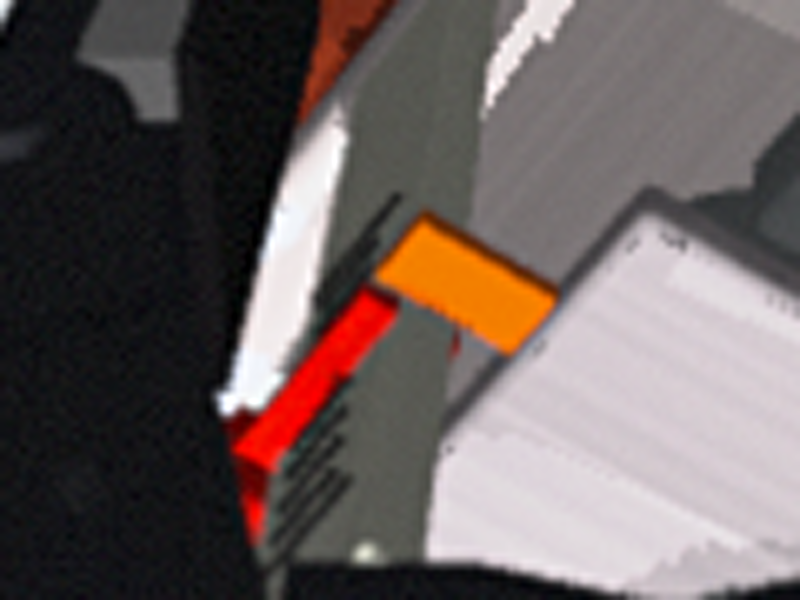

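The close-up shows the orange pointer at (465,285) and the rider's edge at (320,380), nearly level: tops at 93.0 and 93.9 mm. About 0.7 mm (16°) more is wanted, so I'll go back to the handle.

>>> {"name": "jog_arm", "arguments": {
  "moves": [
    [[5,-2.5,2.8,0,0,0,0],[5,-2.5,2.8,0,0,0,0],[5,-2.5,2.8,0,0,0,0],[5,-2.5,2.8,0,0,0,0],[5,0,0,0,0,0,0],[5,0,0,0,0,0,0],[5,0,0,0,0,0,0]]
  ]
}}

```text
time: 21.48
tool_pos: [0.5034, 0.1482, 0.179]
tool_rot: [-0.001, 0.866, -0.5, 0.001]
contact_force: [0.7, 0.3, 0.3]
gripper_width: 0.583
grasp_force: 0.0
```

```bash
python3 st.py;python3 - <<'E'
from h import *
f=grab_frame("wrist");P=cloud(f);rpt(f,P,"red",[.45,.1,.11],[.57,.2,.16]);rpt(f,P,"blue",[.48,.03,.1],[.58,.13,.16])
rows([.5043,.1495,.1],-150)
E
```

```text
[0.5034 0.1482 0.179 ] foot 0.153 tilt [ 2.5e-03  2.0e-04 -1.0e+00] yaw -150.1 F [0.7 0.3 0.3] T [ 0.07 -0.01  0.04] Ft [ 0.1 -0.8 -0.3] 21.4833
red 637 med [0.5047, 0.1469, 0.1312] lo/hi [[0.496, 0.1395, 0.1301], [0.5127, 0.1559, 0.1323]] px 253.4 215.4
blue 4560 med [0.5253, 0.0818, 0.1064] lo/hi [[0.5051, 0.0622, 0.1051], [0.5453, 0.1027, 0.1077]] px 277.7 98.1
y0 -150.1 dyaw 0.1 n 2 tilt [0.0024, 0.0002, -1.0]
[-0.06, -0.04, 3.96] -0.0007
[-0.06, -0.04, 3.96] -0.0007
```

>>> {"name": "jog_arm", "arguments": {
  "moves": [
    [[5,-0.06,-0.06,3,0,0,0],[5,0,0,3.5,0,0,0],[5,0,0,1.4,0,0,0],[5,0,0,0,0,0,0],[5,0,0,0,0,0,0],[1.5,0,0,0,0,0,0],[1.5,0,0,0,0,0,0],[1.5,0,0,0,0,0,0],[1.5,0,0,0,0,0,0],[1.5,0,0,0,0,0,0]]
  ]
}}

```text
time: 22.37
tool_pos: [0.5047, 0.1492, 0.1011]
tool_rot: [-0.001, 0.866, -0.501, 0.001]
contact_force: [-0.2, 0.9, 5.6]
gripper_width: 0.263
grasp_force: 58.6
```

```bash
python3 st.py;python3 rad.py
python3 - <<'E'
from h import *
f=grab_frame("wrist");P=cloud(f);rpt(f,P,"orange",[.58,.17,.05],[.7,.35,.2])
E
```

```text
[0.5047 0.1492 0.1011] foot 0.0751 tilt [ 3.7e-03  8.0e-04 -1.0e+00] yaw -150.1 F [-0.2  0.9  5.6] T [ 0.01  0.14 -0.02] Ft [-0.9 -0.3 -5.6] 22.3667
r 0.07082624398873745 a 107.21562644667654 0.2634971441896847
orange 214 med [0.6093, 0.2262, 0.0928] lo/hi [[0.6061, 0.2222, 0.0915], [0.6131, 0.2322, 0.0937]] px 5.7 273.2
```

>>> {"name": "jog_arm", "arguments": {
  "moves": [
    [[1.5,0.08,-0.37,0,0,0,0],[1.5,0.1,-0.36,0,0,0,0],[1.5,0.12,-0.36,0,0,0,0],[1.5,0.14,-0.35,0,0,0,0],[1.5,0.15,-0.35,0,0,0,0],[1.5,0,0,0,0,0,0],[1.5,0,0,0,0,0,0],[1.5,0,0,0,0,0,0]]
  ]
}}

```text
time: 23.08
tool_pos: [0.523, 0.1526, 0.1009]
tool_rot: [-0.001, 0.866, -0.501, 0.001]
contact_force: [-1.0, -0.1, 5.8]
gripper_width: 0.264
grasp_force: 58.8
```

```bash
python3 st.py;python3 rad.py
python3 - <<'E'
from h import *
f=grab_frame("wrist");P=cloud(f);rpt(f,P,"orange",[.58,.17,.05],[.7,.35,.2])
E
```

```text
[0.523  0.1526 0.1009] foot 0.0749 tilt [ 2.9e-03 -2.0e-04 -1.0e+00] yaw -150.1 F [-1.  -0.1  5.8] T [-0.23  0.22  0.01] Ft [-0.4  0.9 -5.8] 23.0833
r 0.07117078682385876 a 92.19799489486527 0.264022951219592
orange 619 med [0.6157, 0.2264, 0.0934] lo/hi [[0.6063, 0.2215, 0.0921], [0.6249, 0.2322, 0.0944]] px 28.1 279.2
```

>>> {"name": "jog_arm", "arguments": {
  "moves": [
    [[5,0,0,0,0,0,0],[5,0,0,0,0,0,0],[5,0,0,0,0,0,0],[5,0,0,-3,0,0,0],[5,0,0,-4,0,0,0],[5,0,0,-1,0,0,0],[5,2.4,-2.3,0,0,0,0],[5,2.4,-2.3,0,0,0,0],[5,2.4,-2.3,0,0,0,0],[5,2.4,-2.3,0,0,0,0],[5,0,0,0,0,0,0],[5,0,0,0,0,0,0],[5,0,0,0,0,0,0],[5,0,0,0,0,0,0]]
  ]
}}

```text
time: 24.3
tool_pos: [0.6484, 0.1157, 0.1788]
tool_rot: [0.0, 0.866, -0.5, -0.0]
contact_force: [-0.9, 0.1, 0.2]
gripper_width: 0.584
grasp_force: 0.0
```

```bash
python3 st.py;python3 hd.py; for i in 1 2 3; do python3 hd.py|tail -1;done
python3 - <<'E'
from h import *
f=grab_frame("wrist");P=cloud(f);rpt(f,P,"blue",[.48,.03,.1],[.58,.13,.16])
E
```

```text
[0.6484 0.1157 0.1788] foot 0.1528 tilt [-8.e-04  1.e-04 -1.e+00] yaw -150.1 F [-0.9  0.1  0.2] T [-0.03 -0.02  0.05] Ft [-0.6  0.7 -0.2] 24.3
y 0.232 24 x [0.6215 0.6265] z [0.0929 0.0936 0.0942]
y 0.236 22 x [0.622  0.6267] z [0.0928 0.0938 0.0943]
y 0.24 28 x [0.6224 0.6271] z [0.0929 0.0936 0.0942]
y 0.244 25 x [0.623  0.6275] z [0.0931 0.0937 0.0944]
y 0.248 27 x [0.6233 0.6278] z [0.0931 0.0935 0.0944]
y 0.252 25 x [0.6239 0.628 ] z [0.0933 0.0938 0.0942]
y 0.256 25 x [0.6242 0.6286] z [0.0931 0.0939 0.0945]
y 0.26 15 x [0.624  0.6273] z [0.0934 0.0939 0.0945]
pointer 164 [0.6153 0.2258 0.0936] yrange [0.2219 0.2307]
pointer 165 [0.6156 0.2261 0.0937] yrange [0.2216 0.2303]
pointer 168 [0.6158 0.2264 0.0935] yrange [0.2216 0.2301]
pointer 161 [0.6163 0.2259 0.0936] yrange [0.2219 0.2301]
blue 3178 med [0.5286, 0.0813, 0.1064] lo/hi [[0.5072, 0.0627, 0.102], [0.5463, 0.1012, 0.1076]] px 426.1 242.9
```

```bash
python3 -c "
from plant import *
print(job_done())"
```

```text
the job is handed in; nothing more can be done
None
```

The job is handed in at about 24 s: the crank sits fully home on the shaft, released, and the pointer's top measured 93.6 mm against about 93.8 mm for the rider, level within about 0.2 mm and not wound past it.

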